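Lock the screen-frame height stop

TASK

The height stop on the round-footed post has been set: lock it by running its eared jam nut down, clockwise seen from above, until it seats tight against the top of the post. Leave the nut on the square-footed post as it is, that stop is still to be set, and let go when you are done.

Things in the scene. Friction and masses are not known exactly. Their poses are not given: they have to be found in the camera images.
- jam_nut (a joint): Turn of the jam nut on the round-footed post, rad, growing clockwise seen from above. It starts backed off at 0.2 to 0.7; at 1.6 it is seated on the post's top face, a hard stop. It comes down 3.8 mm per rad (steep quick-acting thread), so its gap to the post is 3.4 to 5.3 mm at the start. One grasp suffices. It takes about 0.1 N m to turn and stays where it is left.
- jam_nut_grip (a point): Centre of that nut on its upright axis, 100 mm above the table when seated, up to 105.5 mm before. z up, x along its two ears. Steel hexagon nut, 36 mm across flats, 20 mm high; two ears on either side, 14 mm wide and high, make it 94 mm long along x. Grip from above across y: flats 36 mm apart. The 20 mm set bolt passes through it and ends 134 mm above the table.
- round_post: Dark cast-iron post bolted to the table, origin under its centre, z up. Round foot 92 mm across, body 52 mm across or less up to 45 mm height, then a neck 30 mm across up to its top face at 90 mm, where the nut seats: fingertips may reach below the nut beside the neck. Place and heading vary; it may stand left or right of the square-footed post.
- other_nut_ear (a point): End of one ear of the identical nut on the other post, 40 mm from its axis, at half the nut's height. That post has a square foot 90 mm a side, a square body 46 mm a side, and the same heights. Leave it alone: this point must stay within 10 mm of where it started.
Not all that is in view belongs to the job. Leave any green or purple look-alike of the round_post alone.

How it is judged (in metres and radians):
At the end, for the whole second after the job is handed in: The jam nut on the round-footed post is turned clockwise to within 0.17 rad (10 degrees) of its seat and rests there; the ear of the nut on the square-footed post is within 10 mm of where it started (value of joint jam_nut above 1.43 rad and velocity of joint jam_nut between -0.05 and 0.05 rad/s and distance of other_nut_ear from where it was at the start of the episode below 0.01 m); the robot touches nothing.
It fails at once if the nut on the square-footed post is turned (its ear moves more than 10 mm) (distance of other_nut_ear from where it was at the start of the episode above 0.01 m).
It also fails if it takes over 35 s, if anything falls off the work surface, if the arm or the gripper's body presses on something with over 40 N, if the wrist force passes 120 N, or if a joint passes its speed limit or range.

ROBOT

A 6-joint arm with a two-finger parallel gripper is mounted at the origin on the work surface. World frame = base frame: x ahead of the robot, y to its left, z up, the work surface at z = 0. Lengths are in m, angles in degrees, forces in N, time in s.
With the tool pointing down it reaches from about 0.3 to 0.75 m from the base axis. Payload 8.5 kg.
Tool frame: the origin (TCP) lies midway between the tips of the shut fingers; the grasp point (between the pads) lies 19 mm behind it (env.tcp_to_grasp is the z of the grasp point in the tool frame, in m); z points along the fingers, y is the line along which they close (so a half turn about z gives the same grasp; the last joint's range is limited). The gripper opens to 85 mm and grips with 20 to 120 N. Pads are 22 mm wide; open, the fingers measure 114 mm over their backs; the gripper's body (76 mm by 85 mm) begins 54 mm behind the grasp point. The pads swing forward as they close: fully open they stand 13 mm farther back than shut.
Start: joints at [59.055, 21.807, 74.336, -0, 83.858, -12.336], TCP at [0.176, 0.521, 0.231] pointing down, gripper open.
Joint ranges: [-178.18, 178.18], [-50.72, 133.34], [12.68, 142.11], [-81.47, 261.47], [9.98, 163.14], [-165.26, 165.26]. Speed limits (degrees/s): [136.94, 136.94, 180, 180, 180, 180].

INTERFACE

Orientations are given as a 3x3 rotation matrix whose columns are the frame's x, y, z axes.
In Python, from rig import env, imaging, job, models gives the robot as it stands. The module is installed in compiled form; this text tells all that it offers.
- The arm moves only by the tool jog_arm, never from a script. Its argument "plan" is text: rows parted by semicolons, each of 7 numbers parted by spaces: the turn, a rotation vector about the tool's x, y, z in degrees, then the shift along the tool's x, y, z in cm, then the closure in counts, from 0 (fully open) to 255 (shut). In form: rx ry rz x y z claw; .... A call has 1 to 10 rows; each row shifts and turns the commanded pose from where the row before left it, along the tool's axes as they then stand; what a row does not reach is not made up. A row lasts 1/12 s, in which the tool goes at most 41.7 mm and 7.16 degrees, less where a joint would pass 70% of its speed; a pose out of reach is approached as far as the arm can. A call with a gripper value outside its range is refused whole. The fingers move at their own pace and stop on an object; "grip_force" is the grip in N (left out, the last holds). Time passes only in rows, so rows that do not move let the fingers close. It gives the time, the measured TCP pose, the force, the opening and the grip force at its end, in the units of the state.
- env.observe(): the state, without advancing time (a new reading comes with each control period).
- imaging.get_image(name): name is "scene" or "top" or "wrist"; returns a dict with "pixels" (400x640x3 uint8, red, green, blue), "depth" (400x640 float32, m along the optical axis (not along the pixel's ray), 0 where there is no reading), "fov_y" (degrees; the focal length in pixels is half the picture's height over the tangent of half this angle, whatever the lens; pixels are square), "cx", "cy" (the principal point, pixels), "world_from_camera" (4x4, takes a point from camera to world coordinates). Camera axes: x right, y down, z forward; pixel columns grow to the right and rows downward; lengths in m; the calibration is good to about 2 mm. A picture is of the moment at which its call begins.
- job.close_job(): hands the job in; it is judged then, once.
Trained networks look in the newest picture that a camera, given by its name, has taken for a name from the list of things; names that differ only in an ending like _2 or _b are one class to them, and where a whole thing is asked for, a point or a joint stands for the part that bears it (a point fixed in the world has none). Each returns a list of dicts, best first, with "confidence" (0 to 1); they miss things now and then, are a little off and sometimes report something else, mostly with a low value. They report only what shows in the picture. A call takes as long as a camera call. They do not tell look-alikes from the thing itself.
- models.outline_of(camera, query): "region" (400x640 bool, what is visible of it) and "bbox" ([centre column, centre row, width, height] in pixels, round what is visible of it).
- models.tip_of(camera, query): "at" ([column, row] in pixels: a listed point, or the origin of a listed thing).
The state is a dict: "time_s": time; "q": joint angles; "qvel": joint speeds; "joint_efforts": joint torques, N m; "position": TCP position; "tool_rot": TCP orientation; "ft_force": force on the tool from outside, world axes, zero at the start; "wrist_torque": the same for the moment, N m; "grip_width": finger opening in m; "gripper_force": force on a finger pad.
Only numpy, scipy, OpenCV 4.12 (cv2) and the standard library are available. Lean on these libraries where they do the work, as an engineer would, in place of code of your own. Each camera call takes 0.05 s, during which the arm holds its last target. There are 200 camera calls.

## Working session

There is one attempt and no reset: what is moved stays moved. The work goes in short steps, Python scripts to look and compute and a tool call to move; the robot and the scene stay as the last step left them, time stands still between calls to the robot, and variables do not carry over. Pictures are saved under pics/ and viewed, at most 10 in all, crops included, and the job is handed in when it is done.

Besides the shell and the picture viewer there is one more tool, called after ">>>" as name(argument=value, ...) on one line, values as JSON. jog_arm: Moves the arm, as the interface text tells. Its arguments: {"type":"object","properties":{"plan":{"type":"string"},"grip_force":{"type":"number"}},"required":["plan"]}

```bash
mkdir -p pics
cat > h.py <<'E'
import numpy as np, cv2
from rig import env, imaging, job, models
def pts(im):
    h,w=im["depth"].shape; f=h/2/np.tan(np.radians(im["fov_y"]/2))
    v,u=np.mgrid[:h,:w]; d=im["depth"].astype(float)
    P=np.stack([(u-im["cx"])*d/f,(v-im["cy"])*d/f,d,np.ones_like(d)],-1)
    return (P@np.array(im["world_from_camera"]).T)[...,:3]
E
python3 - <<'E'
from h import *
for c in ("top","scene"):
    im=imaging.get_image(c); cv2.imwrite(f"pics/{c}0.png",im["pixels"][...,::-1]); P=pts(im)
    np.save(c+"P.npy",P)
    for q in ("round_post","jam_nut","jam_nut_grip","other_nut_ear"):
        for r in models.outline_of(c,q)[:3]:
            m=r["region"]&(im["depth"]>0); print(c,q,"out",round(r["confidence"],2),np.round(r["bbox"]),np.median(P[m],0).round(3))
        for r in models.tip_of(c,q)[:4]:
            a=np.round(r["at"]).astype(int); print(c,q,"tip",round(r["confidence"],2),a,P[a[1],a[0]].round(3))
print({k:v for k,v in env.observe().items() if k in("position","tool_rot","ft_force","grip_width")},env.tcp_to_grasp)
E
```

```text
top round_post out 0.91 [415. 189.  45.  41.] [ 0.556 -0.183  0.02 ]
top round_post out 0.77 [408. 249.  40.  48.] [ 0.428 -0.168  0.035]
top round_post out 0.66 [349. 163.  45.  45.] [ 0.6   -0.039  0.019]
top round_post tip 0.93 [403 245] [0.467 0.043 1.09 ]
top round_post tip 0.76 [343 170] [ 0.596 -0.028  0.046]
top round_post tip 0.65 [410 187] [ 0.559 -0.178  0.046]
top jam_nut out 0.81 [351. 159.  19.  43.] [ 0.607 -0.042  0.115]
top jam_nut out 0.8 [424. 185.  32.  40.] [ 0.556 -0.189  0.112]
top jam_nut out 0.65 [418. 248.  23.  43.] [ 0.428 -0.176  0.114]Traceback (most recent call last):
  File "<stdin>", line 8, in <module>
ValueError: it knows: jam_nut_grip, other_nut_ear, round_post
```

View pics/top0.png

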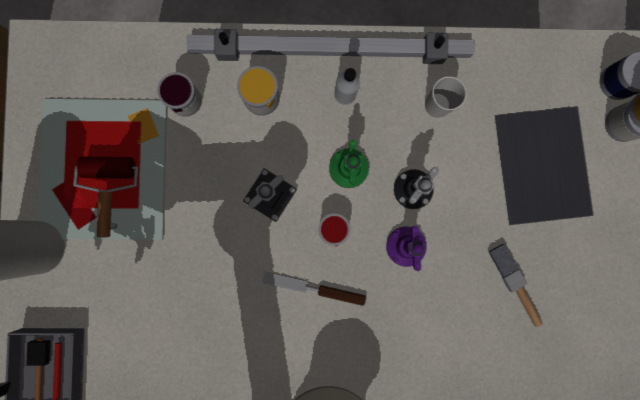

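The top view shows the dark round-footed post at about (413,188) with its nut at (424,185). The square post is at (270,193), and the green (350,165) and purple (407,247) look-alikes are to be left alone.

```bash
cat >> h.py <<'E'
def nutfit(P,c,zlo=.098,zhi=.122):
    d=np.hypot(P[...,0]-c[0],P[...,1]-c[1])
    m=(d<.06)&(P[...,2]>zlo)&(P[...,2]<zhi); Q=P[m]
    b=P[(d<.03)&(P[...,2]>.128)&(P[...,2]<.142)]
    (cx,cy),(w,h),a=cv2.minAreaRect((Q[:,:2]*1000).astype(np.float32))
    C=np.cov(Q[:,:2].T); w_,V=np.linalg.eigh(C); v=V[:,1]
    return dict(n=len(Q),rect=np.round((cx,cy,w,h,a),1),mean=Q.mean(0).round(4),ear=np.degrees(np.arctan2(v[1],v[0])).round(1),bolt=(len(b),b.mean(0).round(4) if len(b) else None),zs=np.percentile(Q[:,2],[5,50,95]).round(4))
E
python3 - <<'E'
from h import *
for c in ("top","scene"):
    im=imaging.get_image(c); cv2.imwrite(f"pics/{c}1.png",im["pixels"][...,::-1]); P=pts(im)
    try: print(c,nutfit(P,(.556,-.187)))
    except Exception as e: print(c,e)
    for q in ("round_post","jam_nut_grip"):
        for r in models.tip_of(c,q)[:4]:
            a=np.round(r["at"]).astype(int); print(c,q,"tip",round(r["confidence"],2),a,P[a[1],a[0]].round(3))
    d=np.hypot(P[...,0]-.556,P[...,1]+.187); m=(d<.065)&(P[...,2]<.03)&(P[...,2]>.008)
    (x,y),r=cv2.minEnclosingCircle((P[m][:,:2]*1000).astype(np.float32)); print("foot",x,y,r)
s=env.observe();print(s["position"],np.round(s["tool_rot"],3),s["grip_width"],env.tcp_to_grasp,s["time_s"])
im=imaging.get_image("wrist");print(np.round(np.linalg.inv(np.block([[np.array(s["tool_rot"]),np.array(s["position"])[:,None]],[np.zeros((1,3)),1]]))@im["world_from_camera"],3),im["fov_y"])
E
```

```text
top {'n': 398, 'rect': array([ 558.9, -193.9,   36.3,   92.8,   52.7]), 'mean': array([ 0.5578, -0.1914,  0.1119]), 'ear': np.float64(142.8), 'bolt': (64, array([ 0.5587, -0.1931,  0.1331])), 'zs': array([0.1043, 0.1122, 0.1167])}
top round_post tip 0.69 [346 171] [ 0.594 -0.035  0.044]
top round_post tip 0.67 [412 190] [ 0.552 -0.181  0.052]
top round_post tip 0.63 [405 246] [ 0.429 -0.162  0.069]
top jam_nut_grip tip 0.63 [425 184] [ 0.558 -0.19   0.134]
top jam_nut_grip tip 0.57 [349 165] [ 0.597 -0.036  0.12 ]
foot 558.8458862304688 -193.48312377929688 45.8763427734375
scene {'n': 489, 'rect': array([ 562.9, -190.5,   37.5,   90.9,   40.7]), 'mean': array([ 0.5655, -0.1887,  0.11  ]), 'ear': np.float64(142.2), 'bolt': (63, array([ 0.5627, -0.1907,  0.1329])), 'zs': array([0.0997, 0.1114, 0.1171])}
scene round_post tip 0.78 [270 239] [ 0.628 -0.029  0.029]
scene round_post tip 0.71 [258 162] [ 0.45  -0.165  0.024]
scene round_post tip 0.69 [222 199] [ 0.58  -0.177  0.022]
scene jam_nut_grip tip 0.81 [256 128] [ 0.439 -0.169  0.117]
scene jam_nut_grip tip 0.79 [267 206] [ 0.619 -0.036  0.118]
scene jam_nut_grip tip 0.65 [215 163] [ 0.568 -0.188  0.116]
foot 560.7793579101562 -190.89479064941406 47.6212272644043
[0.17548612 0.52121397 0.23130697] [[-0.948  0.319 -0.   ]
 [ 0.319  0.948 -0.   ]
 [ 0.    -0.    -1.   ]] 0.08527787977362138 -0.0187 0.5
[[ 0.    -0.955 -0.297  0.075]
 [ 1.    -0.     0.001 -0.001]
 [-0.001 -0.297  0.955 -0.144]
 [ 0.     0.     0.     1.   ]] 58.64883557571758
```

View pics/scene1.png

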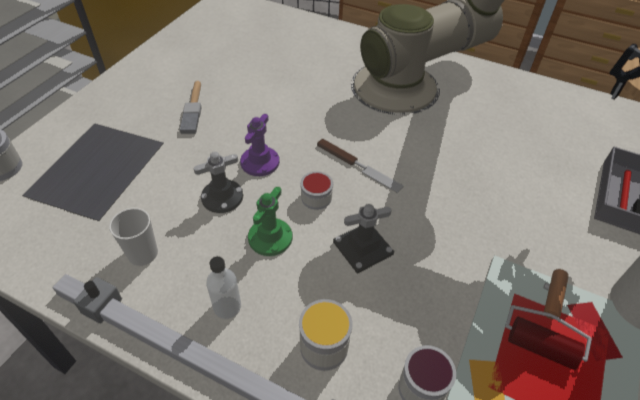

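The scene camera agrees: the dark round post is at (220,185) and the square post at (365,240). I'm moving to hover above the nut.

>>> jog_arm(plan="0 0 0 -2.9 -2.7 0 0; 0 0 0 -2.9 -2.7 0 0; 0 0 0 -2.9 -2.7 0 0; 0 0 0 -2.9 -2.7 0 0; 0 0 0 -2.9 -2.7 0 0; 0 0 0 -2.9 -2.7 0 0; 0 0 0 -2.9 -2.7 0 0; 0 0 0 -2.9 -2.7 0 0; 0 0 0 -2.9 -2.7 0 0; 0 0 0 -2.9 -2.7 0 0", grip_force=60)

```text
time_s: 1.38
position: [0.3646, 0.171, 0.2316]
tool_rot: [[-0.948, 0.319, 0.001], [0.319, 0.948, 0.0], [-0.001, 0.0, -1.0]]
ft_force: [1.6, 0.5, -0.5]
grip_width: 0.0855
gripper_force: 0.0
```

>>> jog_arm(plan="0 0 0 -2.9 -2.7 0 0; 0 0 0 -2.9 -2.7 0 0; 0 0 0 -2.9 -2.7 0 0; 0 0 0 -2.9 -2.7 0 0; 0 0 0 -2.9 -2.7 0 0; 0 0 0 -2.9 -2.7 0 0; 0 0 0 -2.9 -2.7 0 0; 0 0 6.3 0 0 0 0; 0 0 6.3 0 0 0 0; 0 0 6.3 0 0 0 0")

```text
time_s: 2.22
position: [0.4964, -0.0719, 0.231]
tool_rot: [[-0.789, 0.614, -0.0], [0.614, 0.789, 0.0], [0.001, -0.0, -1.0]]
ft_force: [-0.8, -0.9, 0.4]
grip_width: 0.0851
gripper_force: 0.0
```

>>> jog_arm(plan="0 0 0 0 0 0 0; 0 0 0 0 0 0 0; 0 0 0 0 0 0 0")

```text
time_s: 2.47
position: [0.4962, -0.071, 0.2314]
tool_rot: [[-0.795, 0.606, 0.0], [0.606, 0.795, -0.0], [-0.0, -0.0, -1.0]]
ft_force: [0.3, -0.2, -0.1]
grip_width: 0.0854
gripper_force: 0.0
```

```bash
cat > look.py <<'E'
from h import *
import sys
im=imaging.get_image("wrist"); cv2.imwrite(f"pics/{sys.argv[1]}.png",im["pixels"][...,::-1]); P=pts(im)
print(nutfit(P,(.56,-.192)))
s=env.observe();R=np.array(s["tool_rot"]);p=np.array(s["position"])
print(p.round(4),R.round(3).tolist(),s["time_s"],np.round(s["q"],1),"yaw",np.degrees(np.arctan2(R[1,0],R[0,0])))
for t in ((.56,-.192,.083),(.559,-.1935,.083)): print("shift tool cm",((np.array(t)-p)@R*100).round(2))
d=np.hypot(P[...,0]-.56,P[...,1]+.192); m=(d<.065)&(P[...,2]<.03)&(P[...,2]>.008)
print("foot",cv2.minEnclosingCircle((P[m][:,:2]*1000).astype(np.float32)))
E
python3 look.py w1
```

```text
{'n': 2157, 'rect': array([ 559.8, -193.4,   36.4,   94.1,   53.4]), 'mean': array([ 0.5543, -0.1869,  0.1118]), 'ear': np.float64(144.0), 'bolt': (420, array([ 0.5587, -0.1916,  0.133 ])), 'zs': array([0.1018, 0.1122, 0.1164])}
[ 0.4962 -0.071   0.2314] [[-0.795, 0.607, 0.0], [0.607, 0.795, -0.0], [-0.0, 0.0, -1.0]] 2.5167 [-21.7  16.9  81.8   0.   81.3 -74.3] yaw 142.6492177707192
shift tool cm [-12.41  -5.76  14.84]
shift tool cm [-12.42  -5.94  14.84]
foot ((560.175048828125, -193.19039916992188), 46.004146575927734)
```

View pics/w1.png

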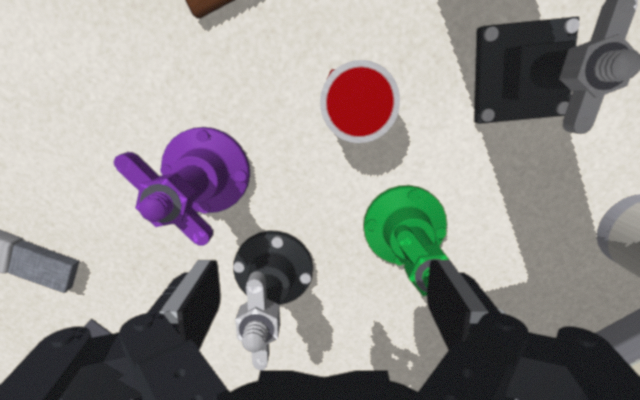

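The wrist view shows the target nut at (255,330), still off to one side, and all the fits agree on (0.5598, -0.193) with the ears at 143°. I'll centre over it.

>>> jog_arm(plan="0 0 0 -3.1 -1.46 0 0; 0 0 0 -3.1 -1.46 0 0; 0 0 0 -3.1 -1.46 0 0; 0 0 0 -3.1 -1.46 0 0; 0 0 -0.6 0 0 0 0; 0 0 0 0 0 0 0; 0 0 0 0 0 0 0")

```text
time_s: 3.1
position: [0.5588, -0.1924, 0.2312]
tool_rot: [[-0.8, 0.6, -0.0], [0.6, 0.8, 0.001], [0.001, 0.0, -1.0]]
ft_force: [-0.0, -0.5, 0.4]
grip_width: 0.0854
gripper_force: 0.0
```

```bash
python3 look.py w2
```

```text
{'n': 2568, 'rect': array([ 560.2, -193.7,   35.8,   93.6,   51.9]), 'mean': array([ 0.5566, -0.1911,  0.1131]), 'ear': np.float64(143.0), 'bolt': (546, array([ 0.5593, -0.1932,  0.1336])), 'zs': array([0.1102, 0.113 , 0.1162])}
[ 0.5588 -0.192   0.2315] [[-0.8, 0.599, -0.0], [0.599, 0.8, 0.0], [0.0, 0.0, -1.0]] 3.15 [-30.4  26.   67.5   0.   86.6 -83.6] yaw 143.16843489511376
shift tool cm [-0.1   0.07 14.85]
shift tool cm [-0.11 -0.11 14.85]
foot ((560.388427734375, -193.68482971191406), 45.906002044677734)
```

View pics/w2.png

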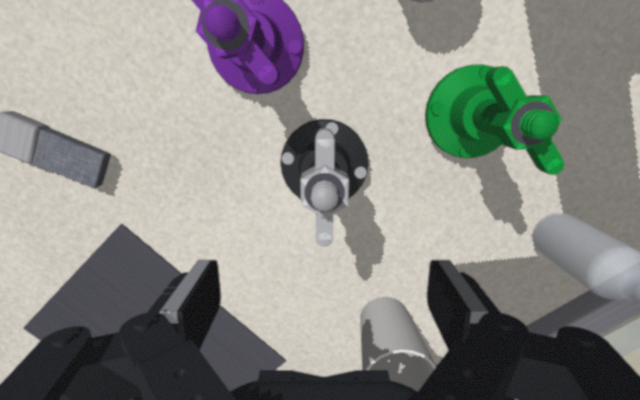

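The nut is centred at (324,190) and its ears line up with the tool x-axis. Now I'll descend and close.

>>> jog_arm(plan="0 0 0 -0.17 -0.05 2.5 0; 0 0 0 0 0 2.5 0; 0 0 0 0 0 2.5 0; 0 0 0 0 0 2.5 0; 0 0 0 0 0 2.5 0; 0 0 0 0 0 2.4 0; 0 0 0 0 0 0 0; 0 0 0 0 0 0 0")

```text
time_s: 3.82
position: [0.5599, -0.1934, 0.0825]
tool_rot: [[-0.8, 0.6, -0.001], [0.6, 0.8, 0.001], [0.001, -0.0, -1.0]]
ft_force: [0.4, 0.1, 0.8]
grip_width: 0.0854
gripper_force: 0.0
```

>>> jog_arm(plan="0 0 0 0 0 0 60; 0 0 0 0 0 0 90; 0 0 0 0 0 0 110; 0 0 0 0 0 0 130; 0 0 0 0 0 0 150; 0 0 0 0 0 0 170; 0 0 0 0 0 0 255; 0 0 0 0 0 0 255; 0 0 0 0 0 0 255; 0 0 0 0 0 0 255", grip_force=60)

```text
time_s: 4.65
position: [0.5611, -0.1936, 0.0836]
tool_rot: [[-0.8, 0.6, 0.003], [0.6, 0.8, 0.001], [-0.002, 0.002, -1.0]]
ft_force: [1.4, 5.8, 6.7]
grip_width: 0.0353
gripper_force: 59.5
```

>>> jog_arm(plan="0 0 4 0 0 0.027 255; 0 0 4 0 0 0.027 255; 0 0 4 0 0 0.027 255; 0 0 4 0 0 0.027 255; 0 0 4 0 0 0.027 255; 0 0 4 0 0 0.027 255; 0 0 4 0 0 0.027 255; 0 0 4 0 0 0.027 255; 0 0 4 0 0 0.027 255; 0 0 4 0 0 0.027 255")

```text
time_s: 5.48
position: [0.5606, -0.1939, 0.081]
tool_rot: [[-0.224, 0.975, 0.002], [0.975, 0.224, -0.0], [-0.0, 0.002, -1.0]]
ft_force: [-0.7, 3.3, 6.8]
grip_width: 0.0349
gripper_force: 59.7
```

```bash
cat > st.py <<'E'
from h import *
s=env.observe();R=np.array(s["tool_rot"])
print(s["time_s"],np.round(s["wrist_torque"],2),np.round(s["ft_force"],1),"yaw",np.degrees(np.arctan2(R[1,0],R[0,0])).round(1),np.round(s["position"],4),s["grip_width"])
E
python3 st.py
```

```text
5.4833 [0.63 0.17 0.08] [-0.7  3.3  6.8] yaw 102.9 [ 0.5606 -0.1939  0.081 ] 0.034900145921681544
```

>>> jog_arm(plan="0 0 3 0 0 0.02 255; 0 0 3 0 0 0.02 255; 0 0 3 0 0 0.02 255; 0 0 3 0 0 0.02 255; 0 0 0 0 0 0 255")

```text
time_s: 5.9
position: [0.5604, -0.1939, 0.0802]
tool_rot: [[-0.016, 1.0, 0.001], [1.0, 0.016, 0.0], [0.0, 0.001, -1.0]]
ft_force: [-1.3, 3.4, 8.3]
grip_width: 0.0354
gripper_force: 59.8
```

```bash
python3 st.py
```

```text
5.9 [ 0.54  0.32 -0.11] [-1.3  3.4  8.3] yaw 90.9 [ 0.5604 -0.1939  0.0802] 0.03541558034366981
```

>>> jog_arm(plan="0 0 2.5 0 0 0.017 255; 0 0 2.5 0 0 0.017 255; 0 0 0 0 0 0 255")

```text
time_s: 6.15
position: [0.5603, -0.1939, 0.0798]
tool_rot: [[0.07, 0.998, 0.001], [0.998, -0.07, 0.0], [0.0, 0.001, -1.0]]
ft_force: [-2.2, 3.6, 8.2]
grip_width: 0.0349
gripper_force: 59.8
```

```bash
python3 st.py
```

```text
6.15 [ 0.6   0.3  -0.18] [-2.2  3.6  8.2] yaw 86.0 [ 0.5603 -0.1939  0.0798] 0.03486981844012704
```

>>> jog_arm(plan="0 0 2.5 0 0 0.017 255; 0 0 2.5 0 0 0.017 255; 0 0 0 0 0 0 255")

```text
time_s: 6.4
position: [0.5602, -0.1944, 0.0797]
tool_rot: [[0.152, 0.988, 0.0], [0.988, -0.152, -0.002], [-0.002, 0.001, -1.0]]
ft_force: [-3.8, 1.5, 9.4]
grip_width: 0.0347
gripper_force: 66.3
```

```bash
python3 st.py
```

```text
6.4 [0.22 0.58 2.14] [-3.8  1.5  9.4] yaw 81.2 [ 0.5602 -0.1944  0.0797] 0.034727202979073404
```

>>> jog_arm(plan="0 0 2.5 0 0 0.017 255; 0 0 2.5 0 0 0.017 255; 0 0 0 0 0 0 255")

```text
time_s: 6.65
position: [0.5599, -0.1952, 0.0797]
tool_rot: [[0.235, 0.972, -0.0], [0.972, -0.235, -0.004], [-0.004, 0.001, -1.0]]
ft_force: [-5.5, -2.4, 11.7]
grip_width: 0.0352
gripper_force: 98.9
```

```bash
python3 st.py
```

```text
6.65 [-0.27  1.04  3.59] [-5.5 -2.4 11.7] yaw 76.4 [ 0.5599 -0.1952  0.0797] 0.035176728126715684
```

The torque has risen to 3.6 N m and the descent has stopped, so the nut is seated. I'll ease off slightly, release and rise.

>>> jog_arm(plan="0 0 -2.5 0 0 0 255; 0 0 0 0 0 0 120; 0 0 0 0 0 0 60; 0 0 0 0 0 0 0; 0 0 0 0 0 0 0; 0 0 0 0 0 0 0; 0 0 0 0 0 0 0; 0 0 0 0 0 0 0")

```text
time_s: 7.32
position: [0.5601, -0.1944, 0.0777]
tool_rot: [[0.198, 0.98, -0.0], [0.98, -0.198, 0.0], [0.0, -0.0, -1.0]]
ft_force: [-1.4, -0.9, -0.3]
grip_width: 0.0854
gripper_force: 0.0
```

>>> jog_arm(plan="0 0 0 0 0 -2 0; 0 0 0 0 0 -3 0; 0 0 0 0 0 -3 0; 0 0 0 0 0 -3 0; 0 0 0 0 0 -3 0; 0 0 0 0 0 0 0; 0 0 0 0 0 0 0; 0 0 0 0 0 0 0")

```text
time_s: 7.98
position: [0.5598, -0.1941, 0.2169]
tool_rot: [[0.198, 0.98, -0.001], [0.98, -0.198, 0.001], [0.001, -0.001, -1.0]]
ft_force: [-0.5, -0.3, -1.0]
grip_width: 0.0851
gripper_force: 0.0
```

```bash
python3 st.py; python3 look.py w3; python3 -c "
from h import *
print(nutfit(pts(imaging.get_image('top')),(.56,-.193)))"
```

```text
7.9833 [-0.01  0.05 -0.03] [-0.5 -0.3 -1. ] yaw 78.6 [ 0.5598 -0.1941  0.2169] 0.08512477391224174
{'n': 2723, 'rect': array([ 560.4, -193.6,   93.3,   36. ,   84.9]), 'mean': array([ 0.561 , -0.1893,  0.1095]), 'ear': np.float64(85.2), 'bolt': (620, array([ 0.5606, -0.1927,  0.1336])), 'zs': array([0.1066, 0.1092, 0.1125])}
[ 0.5596 -0.1941  0.2164] [[0.198, 0.98, -0.002], [0.98, -0.198, 0.001], [0.001, -0.002, -1.0]] 8.0333 [-30.6  26.8  68.7  -0.   84.7 -19.2] yaw 78.58470676726203
shift tool cm [ 0.2   0.03 13.34]
shift tool cm [ 0.03 -0.04 13.34]
foot ((560.430908203125, -193.63145446777344), 45.79981994628906)
{'n': 156, 'rect': array([ 560.9, -171.5,   24.2,   47.2,   14.5]), 'mean': array([ 0.5628, -0.1696,  0.1076]), 'ear': np.float64(102.7), 'bolt': (0, None), 'zs': array([0.1021, 0.1078, 0.1125])}
```

View pics/w3.png

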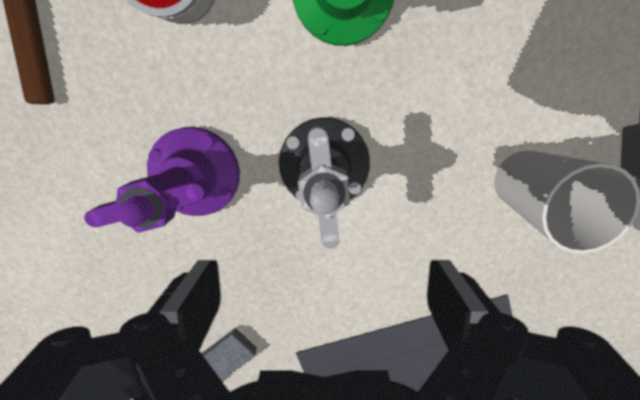

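The released nut at (324,190) has its ears at 85°. It turned 58° and dropped 3.8 mm, and torque rose sharply at about that angle. The gripper is clear of everything.

```bash
python3 -c "
from h import *
print(job.close_job())"
```

```text
the job is handed in; nothing more can be done
None
```

The jam nut on the round-footed post is turned clockwise about 58° until it seated (torque rose to 3.6 N m). The gripper is released and clear, the square-footed post was never approached, and the job is handed in; no verdict was returned.

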